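Sift limes from mandarins at the drinks bar

ROBOT

A 6-joint arm with a two-finger parallel gripper is mounted at the origin on the work surface. World frame = base frame: x ahead of the robot, y to its left, z up, the work surface at z = 0. Lengths are in m, angles in rad, forces in N, time in s.
With the tool pointing down it reaches from about 0.275 to 1 m from the base axis. Payload 8.4 kg.
Tool frame: the origin (TCP) lies on the centre line of the jaws, within the pads' length; the fingertips stand 17 mm ahead of it and the grasp point (between the pads) lies 2 mm behind it (bot.tcp_to_tips is the y of the fingertips in the tool frame, in m); y points along the fingers, z is the direction in which the jaws open and shut, and the axes are right-handed (so a half turn about y gives the same grasp; the last joint's range is limited). The gripper opens to 85 mm and grips with 20 to 120 N. Pads are 22 mm wide; open, the fingers measure 114 mm over their backs; the gripper's body (76 mm by 85 mm) begins 54 mm behind the grasp point. The pads swing forward as they close: fully open they stand 13 mm farther back than shut.
Start: joints at [-1.179, 0.353, 1.633, -0, 1.155, -0.002], TCP at [0.24, -0.577, 0.248] pointing down, gripper open.
Joint ranges: [-2.63, 2.63], [-0.92, 2.1], [0.06, 2.66], [-1.3, 4.44], [0, 2.69], [-3.02, 3.02]. Speed limits (rad/s): [2.22, 2.22, 2.79, 3.14, 3.14, 3.14].

INTERFACE

Orientations are given as a unit quaternion [x, y, z, w].
In Python, from workcell import bot, hand, kinematics, get_obs, vision, hand_in gives the robot as it stands. The module is installed in compiled form; this text tells all that it offers. Calls block until the motion is done:
- bot.reach(position, orientation): joint-space move of the TCP to a pose.
- bot.servo_line(position, ori=None, velocity=0.15): straight line of the TCP; ori=None keeps the orientation; velocity is the mean speed in m/s.
- bot.goto_joints(angles): joint-space move.
- hand.move_gripper(opening, strength=None): finger opening in m; strength is the grip in N (None keeps the last); returns when the fingers have stopped.
- bot.dwell(seconds).
- kinematics.solve_ik(position, orientation): joint angles nearest the present ones, or None.
- get_obs(): the state.
- vision.read_camera(name): name is "scene" or "side" or "wrist"; returns a dict with "frame" (400x640x3 uint8, red, green, blue), "intrinsics" (3x3 intrinsics, pixels), "dist" ([k1, k2, p1, p2, k3] as OpenCV has them; the pictures are not rectified), "view" (4x4, takes a point from world to camera coordinates). Camera axes: x right, y down, z forward; pixel columns grow to the right and rows downward; lengths in m; the calibration is good to about 2 mm. A picture is of the moment at which its call begins. There is no depth.
A pose or a line that the arm cannot do raises bot.IKError and nothing moves.
- hand_in(): hands the job in, once; it reports no verdict.
The state is a dict: "time_s": time; "joint_pos": joint angles; "joint_vel": joint speeds; "joint_efforts": joint torques, N m; "position": TCP position; "orientation": TCP orientation; "wrist_force": force on the tool from outside, world axes, zero at the start; "ft_torque": the same for the moment, N m; "gripper_width": finger opening in m.
Only numpy, scipy, OpenCV 4.12 (cv2) and the standard library are available. Lean on these libraries where they do the work, as an engineer would, in place of code of your own. Each camera call takes 0.05 s, during which the arm holds its last target. There are 200 camera calls.

TASK

Sift all four green limes through the slotted sieve into the white tub it rests on, keeping the three mandarins in the sieve, then tip the mandarins into the peach fruit basket. Finally set the empty sieve down level on its feet in the middle of the perforated drip tray, and do not disturb the other things on the counter.

Things in the scene. Friction and masses are not known exactly. Their poses are not given: they have to be found in the camera images.
- sieve_grip (a point): Centre of the green grip bar across the loose aluminium hand sieve (0.3 to 0.45 kg empty, 256 x 138 mm). Sieve axes: x to its pouring lip, y along the bar, z up out of the sieve. Bar 16 mm thick (x), 24 tall (z), 142 long, flat sides, held by end straps; over 30 mm free below it. Foot soles at z = -129 mm. At the start it leans 24 degrees on the tub, lip end up, fruit inside.
- sieve_lip (a point): Middle of the sieve's pouring lip (the only end without a wall), at x = +145, z = -98 mm from the grip in sieve axes. From the slots a closed ramp, 55 mm long, rises 20 degrees to this lip, so mandarins leave only when the lip end is tipped well below that.
- sieve_slots (a point): Middle of the sieve's three open slots, at x = +35, z = -109 mm from the grip in sieve axes. Slots run along sieve x, 110 mm long, each 38 mm wide: limes drop through, mandarins ride along on the two bars between. Side walls at y = +-65 mm, tops at z = -73 mm.
- sieve_pan (a point): Middle of the sieve's closed pan, at x = -63, z = -115 mm from the grip in sieve axes. It lies between the closed back wall (x = -109 mm) and the slots (x = -20 mm) and falls 8 degrees towards the back wall, so fruit stays in it when the sieve is level; tilt the lip end down past that or shake along sieve x to bring it out.
- tub: White open catch tub, fixed. Origin at the counter below the resting sieve's middle; z up; x level, the way the lip points at the start. Inside x -120 to +150, y +-90 mm, floor z = 6, walls 55 (-x end) to 75 mm. One sieve foot rests on a ledge at the -x end (z = 55 mm), the other on a cross-rest at x = 100 mm (top z = 144 mm, 10 mm wide). Soles above z = 150 mm clear everything.
- basket: Peach-coloured square fruit basket with white rim, fixed to the counter, open on top. Origin at the counter under its centre; 210 x 210 mm outside, inside 200 x 200 mm, walls 90 mm high, z up, x and y along its sides.
- drip_tray: Flat perforated steel drip tray, fixed to the counter, 220 mm (its x) by 300 mm (its y), top 22 mm above the counter, no rim. Origin at the counter under its centre, z up.
- lime1_center (a point): Centre of a small green lime, ball of 28 mm diameter, about 14 g.
- lime2_center (a point): Centre of a small green lime, ball of 28 mm diameter, about 14 g.
- lime3_center (a point): Centre of a small green lime, ball of 28 mm diameter, about 14 g.
- lime4_center (a point): Centre of a small green lime, ball of 28 mm diameter, about 14 g.
- mandarin1_center (a point): Centre of an orange mandarin, ball of 56 mm diameter, about 85 g.
- mandarin2_center (a point): Centre of an orange mandarin, ball of 56 mm diameter, about 85 g.
- mandarin3_center (a point): Centre of an orange mandarin, ball of 56 mm diameter, about 85 g.
- mug: Bystander, loose: clear glass mug with handle, 76 mm across, 95 mm tall; origin at the centre of its underside.
- tumbler: Bystander, loose: green glass tumbler, 72 mm across, 110 mm tall; origin at the centre of its underside.
- syrup: Bystander, loose: amber syrup bottle, 64 mm across, 170 mm tall; origin at the centre of its underside.
- jar: Bystander, loose: lidded glass jar with green lid, 70 mm across, 80 mm tall; origin at the centre of its underside.
- brush: Bystander, loose: wooden-handled brush lying on the counter, its origin under its middle.
- tamper: Bystander, loose: upright steel muddler/tamper, 54 mm foot, 105 mm tall; origin at the centre of its underside.
Mind the look-alikes: they are no part of the job. What is shaped like the part that bears mandarin1_center but blue or purple is not meant.

How it is judged:
On the way, in this order (a step that is already met when the one before it is completed fails the run):
1. all four limes lie in the tub while all three mandarins are still in the sieve (x of lime1_center in the frame of tub between -0.12 and 0.15 m and y of lime1_center in the frame of tub between -0.09 and 0.09 m and z of lime1_center in the frame of tub between 0.005 and 0.05 m and x of lime2_center in the frame of tub between -0.12 and 0.15 m and y of lime2_center in the frame of tub between -0.09 and 0.09 m and z of lime2_center in the frame of tub between 0.005 and 0.05 m and x of lime3_center in the frame of tub between -0.12 and 0.15 m and y of lime3_center in the frame of tub between -0.09 and 0.09 m and z of lime3_center in the frame of tub between 0.005 and 0.05 m and x of lime4_center in the frame of tub between -0.12 and 0.15 m and y of lime4_center in the frame of tub between -0.09 and 0.09 m and z of lime4_center in the frame of tub between 0.005 and 0.05 m and x of mandarin1_center in the frame of sieve_grip between -0.11 and 0.14 m and y of mandarin1_center in the frame of sieve_grip between -0.07 and 0.07 m and z of mandarin1_center in the frame of sieve_grip between -0.125 and -0.03 m and x of mandarin2_center in the frame of sieve_grip between -0.11 and 0.14 m and y of mandarin2_center in the frame of sieve_grip between -0.07 and 0.07 m and z of mandarin2_center in the frame of sieve_grip between -0.125 and -0.03 m and x of mandarin3_center in the frame of sieve_grip between -0.11 and 0.14 m and y of mandarin3_center in the frame of sieve_grip between -0.07 and 0.07 m and z of mandarin3_center in the frame of sieve_grip between -0.125 and -0.03 m), for 0.2 s.
2. all three mandarins lie in the basket, the limes in the tub (x of mandarin1_center in the frame of basket between -0.105 and 0.105 m and y of mandarin1_center in the frame of basket between -0.105 and 0.105 m and z of mandarin1_center in the frame of basket between 0.01 and 0.09 m and x of mandarin2_center in the frame of basket between -0.105 and 0.105 m and y of mandarin2_center in the frame of basket between -0.105 and 0.105 m and z of mandarin2_center in the frame of basket between 0.01 and 0.09 m and x of mandarin3_center in the frame of basket between -0.105 and 0.105 m and y of mandarin3_center in the frame of basket between -0.105 and 0.105 m and z of mandarin3_center in the frame of basket between 0.01 and 0.09 m and x of lime1_center in the frame of tub between -0.12 and 0.15 m and y of lime1_center in the frame of tub between -0.09 and 0.09 m and z of lime1_center in the frame of tub between 0.005 and 0.05 m and x of lime2_center in the frame of tub between -0.12 and 0.15 m and y of lime2_center in the frame of tub between -0.09 and 0.09 m and z of lime2_center in the frame of tub between 0.005 and 0.05 m and x of lime3_center in the frame of tub between -0.12 and 0.15 m and y of lime3_center in the frame of tub between -0.09 and 0.09 m and z of lime3_center in the frame of tub between 0.005 and 0.05 m and x of lime4_center in the frame of tub between -0.12 and 0.15 m and y of lime4_center in the frame of tub between -0.09 and 0.09 m and z of lime4_center in the frame of tub between 0.005 and 0.05 m), for 0.2 s.
At the end, for the whole second after the job is handed in: Limes in the tub (centres under 50 mm up), mandarins in the basket below its rim, sieve standing on its feet on the drip tray: within 0.08 rad of level, grip centre within 40 mm of the tray centre along each tray side and 141 to 161 mm above the counter (all of step 2 and x of sieve_grip in the frame of drip_tray between -0.04 and 0.04 m and y of sieve_grip in the frame of drip_tray between -0.04 and 0.04 m and z of sieve_grip in the frame of drip_tray between 0.141 and 0.161 m and angle between sieve_grip's own z axis and vertical below 0.08 rad); the robot touches nothing.
It fails at once if a bystander (mug, tumbler, syrup bottle, jar, brush or tamper) is pushed more than 40 mm from its place (distance of any of mug, tumbler, syrup, jar, brush, tamper from where it was at the start of the episode above 0.04 m).
It fails at once if a standing bystander is tipped over (angle between any of mug, tumbler, syrup, jar, tamper's own z axis and vertical above 0.5 rad).
It also fails if it takes over 58 s, if anything falls off the work surface, if the arm or the gripper's body presses on something with over 40 N, if the wrist force passes 120 N, or if a joint passes its speed limit or range.

## Working session

There is one attempt and no reset: what is moved stays moved. The work goes in short steps, each a Python script; the robot and the scene stay as the last script left them, time stands still between calls to the robot, and variables do not carry over. Pictures are saved under pics/ and viewed, about 8 in all and at most 12, crops included, and the job is handed in when it is done.

```bash
mkdir -p pics; python3 - <<'E'
from workcell import *
import cv2,numpy as np
for n in ("scene","side"):
    c=vision.read_camera(n); cv2.imwrite(f"pics/{n}0.png",c["frame"][:,:,::-1]); print(n,c["intrinsics"].round(1).tolist(),c["dist"],c["view"].round(3).tolist())
o=get_obs();print(o["time_s"],o["orientation"],o["wrist_force"],o["gripper_width"],bot.tcp_to_tips)
E
```

```text
scene [[416.1, 0.0, 315.3], [0.0, 416.1, 206.1], [0.0, 0.0, 1.0]] [-0.0394749  0.         0.         0.         0.       ] [[0.477, 0.879, -0.01, -0.227], [0.63, -0.35, -0.693, -0.286], [-0.613, 0.324, -0.721, 1.544], [0.0, 0.0, 0.0, 1.0]]
side [[482.0, 0.0, 320.6], [0.0, 482.0, 198.6], [0.0, 0.0, 1.0]] [-0.11384655  0.          0.          0.          0.        ] [[-0.983, -0.181, 0.011, 0.545], [-0.129, 0.658, -0.742, 0.196], [0.127, -0.731, -0.67, 1.332], [0.0, 0.0, 0.0, 1.0]]
0.1 [-0.13843392  0.69387764 -0.69301185  0.13821887] [ 0.19362373  0.58742729 -0.08274312] 0.08520289177288022 0.017
```

View pics/scene0.png

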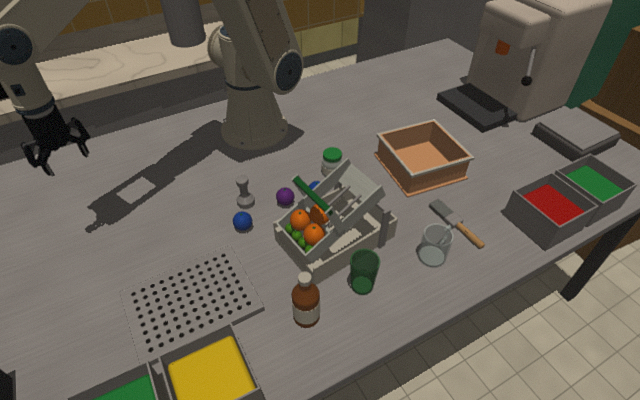

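View pics/side0.png

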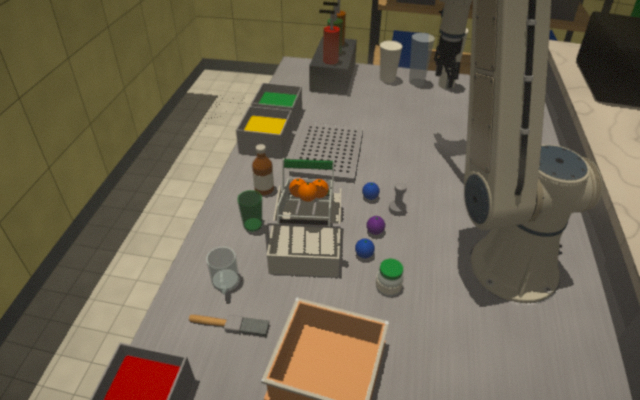

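The scene view shows the grip bar from about (294,178) to (330,213) and the fruit near (305,232). The basket is near (424,155), the tray holes near (195,300) and the syrup bottle at (306,300). In the side view the bar runs (284,163)-(333,165), with the lip towards the basket. The blue and purple balls beside the sieve are look-alikes.

```bash
cat > h.py <<'E'
from workcell import *
import cv2,numpy as np
from scipy.spatial.transform import Rotation as R
def ray(c,p):
    u=cv2.undistortPoints(np.array([[p]],float),c["intrinsics"],c["dist"])[0,0]
    V=c["view"];d=V[:3,:3].T@np.array([u[0],u[1],1]);return -V[:3,:3].T@V[:3,3],d/np.linalg.norm(d)
def plane(c,p,z):
    o,d=ray(c,p);return o+d*(z-o[2])/d[2]
def tri(c1,p1,c2,p2):
    o1,d1=ray(c1,p1);o2,d2=ray(c2,p2)
    s=np.linalg.lstsq(np.c_[d1,-d2],o2-o1,rcond=None)[0]
    a,b=o1+s[0]*d1,o2+s[1]*d2
    return (a+b)/2,np.linalg.norm(a-b)
def hsv(c): return cv2.cvtColor(c["frame"],cv2.COLOR_RGB2HSV)
def mask(c,lo,hi,box=None):
    m=cv2.inRange(hsv(c),np.array(lo),np.array(hi))
    if box:
        k=np.zeros_like(m);x0,y0,x1,y1=box;k[y0:y1,x0:x1]=1;m=m*k
    return m
def snap(n,name,box=None,f=1):
    c=vision.read_camera(n);im=c["frame"][:,:,::-1]
    if box: x0,y0,x1,y1=box;im=im[y0:y1,x0:x1]
    cv2.imwrite(f"pics/{name}.png",cv2.resize(im,None,fx=f,fy=f,interpolation=cv2.INTER_CUBIC));return c
E
python3 - <<'E'
from h import *
S=vision.read_camera("scene");D=vision.read_camera("side")
ends={}
for n,c,b in(("S",S,(285,168,340,222)),("D",D,(275,152,342,176))):
    m=mask(c,(45,90,20),(90,255,255),b)
    k,l,st,ce=cv2.connectedComponentsWithStats(m);i=1+st[1:,4].argmax()
    pts=np.argwhere(l==i)[:,::-1].astype(np.float32)
    r=cv2.minAreaRect(pts);print(n,r,st[i])
    bx=cv2.boxPoints(r);e=sorted([(np.linalg.norm(bx[j]-bx[(j+1)%4]),tuple((bx[j]+bx[(j+1)%4])/2)) for j in range(4)])[:2]
    ends[n]=sorted([x[1] for x in e]);print(ends[n])
print(tri(S,ends["S"][0],D,ends["D"][1]),tri(S,ends["S"][1],D,ends["D"][0]))
# tray holes
for n,c,b in(("S",S,(120,250,265,345)),("D",D,(295,122,365,180))):
    g=cv2.cvtColor(c["frame"],cv2.COLOR_RGB2GRAY);x0,y0,x1,y1=b;g=g[y0:y1,x0:x1]
    m=cv2.morphologyEx(g,cv2.MORPH_BLACKHAT,np.ones((9,9)));m=(m>(35 if n=="S" else 20)).astype(np.uint8)
    k,l,st,ce=cv2.connectedComponentsWithStats(m)
    q=[ce[i]+[x0,y0] for i in range(1,k) if 3<=st[i,4]<60]
    P=np.array([plane(c,p,.022)[:2] for p in q],np.float32);print(n,"holes",len(q),cv2.minAreaRect(P),P.mean(0))
# basket peach
for n,c,b in(("S",S,(365,115,480,200)),("D",D,(260,295,395,400))):
    m=mask(c,(5,60,60),(20,255,255),b);ct=max(cv2.findContours(m,0,2)[0],key=cv2.contourArea)
    r=cv2.approxPolyDP(cv2.convexHull(ct),5,True)[:,0];print(n,r.tolist(),[plane(c,p,.09)[:2].round(3).tolist() for p in r.astype(float)])
a=cv2.resize(S["frame"][150:290,230:410],None,fx=3,fy=3,interpolation=2)
b=cv2.resize(D["frame"][140:300,240:400],None,fx=2.6,fy=2.6,interpolation=2)
o=np.zeros((600,800,3),np.uint8);
a=cv2.resize(S["frame"][150:280,240:400],(400,325),interpolation=2);b=cv2.resize(D["frame"][140:290,240:400],(400,375),interpolation=2)
o[:325,:400]=a;o[:375,400:]=b;o[375:,:320]=cv2.resize(S["frame"][110:205,365:485],(320,225));o[375:,400:720]=cv2.resize(D["frame"][290:400,250:400],(320,225))
cv2.imwrite("pics/crop.png",o[:,:,::-1])
E
```

```text
S ((310.5, 193.00001525878906), (44.547725677490234, 6.363960266113281), 45.0) [293 176  36  35 284]
[(np.float32(294.75), np.float32(177.25002)), (np.float32(326.25), np.float32(208.75002))]
D ((307.6086120605469, 163.2843475341797), (47.042388916015625, 8.513193130493164), 2.2906100749969482) [284 159  48  10 365]
[(np.float32(284.1062), np.float32(162.34425)), (np.float32(331.11102), np.float32(164.22444))]
(array([ 0.54066827, -0.08723866,  0.22145666]), np.float64(0.006805854301641417)) (array([ 0.66925216, -0.07143376,  0.21980969]), np.float64(0.005478924437279539))
S holes 90 ((0.6381834745407104, -0.42209392786026), (0.236821249127388, 0.24133241176605225), 1.1122781038284302) [ 0.608358   -0.42060357]
D holes 39 ((0.6322557926177979, -0.4278219938278198), (0.2208772748708725, 0.24380028247833252), 1.9415122270584106) [ 0.6067338  -0.42265517]
S [[470, 156], [413, 173], [380, 134], [434, 121]] [[0.58, 0.491], [0.558, 0.286], [0.351, 0.311], [0.379, 0.515]]
D [[299, 300], [385, 324], [365, 399], [331, 399], [266, 378]] [[0.556, 0.279], [0.349, 0.308], [0.372, 0.495], [0.44, 0.508], [0.581, 0.488]]
```

View pics/crop.png

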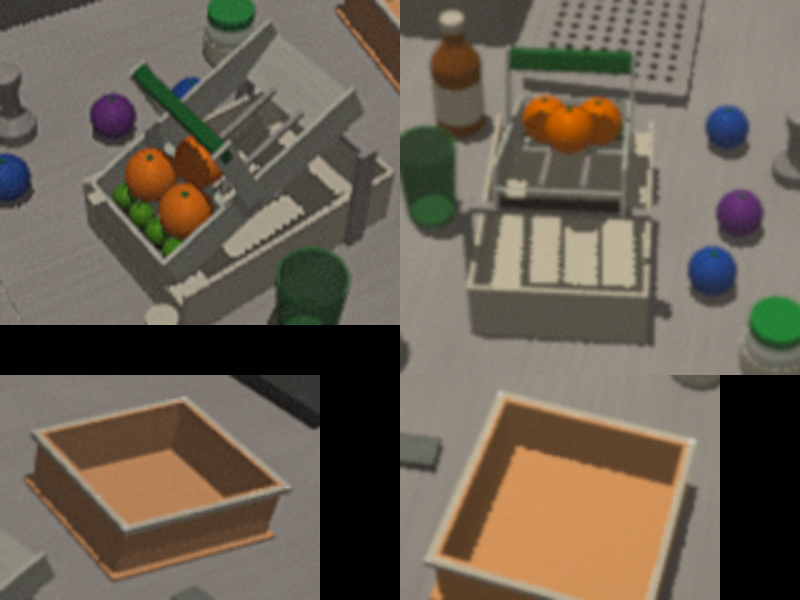

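The crop shows three oranges and four limes in the sieve pan behind the green bar. The blue and purple balls lie outside it on the counter. The basket rim corners give a centre of about (0.466, 0.399) with 0.21 m sides, and the bar is about 0.22 m up. Both fit the text. Next I go above the bar for a close look.

```bash
cat >> h.py <<'E'
def frame(yaw,pitch):
    """sieve rotation: yaw of sieve x in world, pitch = lip up (+)"""
    return R.from_euler('z',yaw)*R.from_euler('y',-pitch)
def tool(Rs,flip):
    M=Rs.as_matrix();y=-M[:,2];z=M[:,0]*(1 if flip else -1)
    return R.from_matrix(np.c_[np.cross(y,z),y,z])
E
python3 - <<'E'
from h import *
yaw=np.pi/2+.12;Rs=frame(yaw,np.radians(24));g=np.array([.607,-.079,.22])
zs=Rs.as_matrix()[:,2]
for f in(0,1):
    q=tool(Rs,f).as_quat()
    for nm,p,Q in(("pre",g+.12*zs,q),("lvl",g+[0,0,.1],tool(frame(yaw,0),f).as_quat()),("down20",g+[0,0,.12],tool(frame(yaw,-.35),f).as_quat()),
      *[(f"bask{d}",np.array([.466,.30,.3]),tool(frame(np.pi/2,-np.radians(d)),f).as_quat()) for d in (0,40,60)],
      *[(f"tray{y}",np.array([.608,-.42,.16]),tool(frame(np.radians(y),0),f).as_quat()) for y in (-60,30,60,90,120,150,180)]):
        s=kinematics.solve_ik(p,Q);print(f,nm,None if s is None else np.round(s,2))
E
```

```text
0 pre [-0.39  0.4   1.45  0.36  1.51  1.  ]
0 lvl [-0.13  0.27  1.58 -0.    1.29  1.32]
0 down20 [ 0.05  0.25  1.62 -0.37  1.27  1.61]
0 bask0 [ 0.57  0.2   1.73 -0.    1.22  2.14]
0 bask40 [ 0.83  0.47  1.5  -0.45  1.7   2.46]
0 bask60 [ 0.89  0.64  1.43 -0.62  1.93  2.51]
0 tray-60 [-0.61  0.61  1.43 -0.    1.1  -2.7 ]
0 tray30 [-0.61  0.61  1.43 -0.    1.1   2.01]
0 tray60 [-0.61  0.61  1.43 -0.    1.1   1.49]
0 tray90 [-0.61  0.61  1.43 -0.    1.1   0.96]
0 tray120 [-0.61  0.61  1.43 -0.    1.1   0.44]
0 tray150 [-0.61  0.61  1.43 -0.    1.1  -0.08]
0 tray180 [-0.61  0.61  1.43 -0.    1.1  -0.61]
1 pre [-0.39  0.4   1.45  0.36  1.51 -2.14]
1 lvl [-0.13  0.27  1.58 -0.    1.29 -1.82]
1 down20 [ 0.05  0.25  1.62 -0.37  1.27 -1.53]
1 bask0 [ 0.57  0.2   1.73 -0.    1.22 -1.  ]
1 bask40 [ 0.83  0.47  1.5  -0.45  1.7  -0.68]
1 bask60 [ 0.89  0.64  1.43 -0.62  1.93 -0.63]
1 tray-60 [-0.61  0.61  1.43 -0.    1.1   0.44]
1 tray30 [-0.61  0.61  1.43 -0.    1.1  -1.13]
1 tray60 [-0.61  0.61  1.43 -0.    1.1  -1.65]
1 tray90 [-0.61  0.61  1.43 -0.    1.1  -2.18]
1 tray120 [-0.61  0.61  1.43 -0.    1.1  -2.7 ]
1 tray150 None
1 tray180 [-0.61  0.61  1.43 -0.    1.1   2.54]
```

```bash
python3 - <<'E'
from h import *
yaw=np.pi/2+.12;Rs=frame(yaw,np.radians(24));g=np.array([.607,-.079,.22]);zs=Rs.as_matrix()[:,2]
bot.reach(g+.13*zs,tool(Rs,0).as_quat());print(get_obs()["time_s"])
W=snap("wrist","w1")
S=vision.read_camera("scene")
V=W["view"];print((-V[:3,:3].T@V[:3,3]).round(3),V[2,:3].round(3),W["intrinsics"][0,0])
np.savez("w1.npz",**{k:W[k] for k in W})
# tray holes grid from scene
x0,y0,x1,y1=120,245,265,350
g=cv2.cvtColor(S["frame"],cv2.COLOR_RGB2GRAY)[y0:y1,x0:x1]
m=(cv2.morphologyEx(g,cv2.MORPH_BLACKHAT,np.ones((9,9)))>35).astype(np.uint8)
k,l,st,ce=cv2.connectedComponentsWithStats(m)
P=np.array([plane(S,ce[i]+[x0,y0],.022)[:2] for i in range(1,k) if 3<=st[i,4]<30])
from scipy.spatial import cKDTree
d,j=cKDTree(P).query(P,2);v=P[j[:,1]]-P;print("pitch",np.median(d[:,1]))
a=np.angle(np.mean(np.exp(4j*np.arctan2(v[:,1],v[:,0]))))/4;print("ang",np.degrees(a))
Q=P@np.array([[np.cos(a),-np.sin(a)],[np.sin(a),np.cos(a)]]);print(np.percentile(Q,[0,3,50,97,100],axis=0).round(3).tolist())
E
```

```text
2.3083
[ 0.685 -0.175  0.452] [-0.307  0.358 -0.882] 352.88383870629036
pitch 0.023681135635307902
ang 1.4250194918318024
[[0.509, -0.558], [0.51, -0.558], [0.606, -0.438], [0.679, -0.317], [0.708, -0.317]]
```

View pics/w1.png

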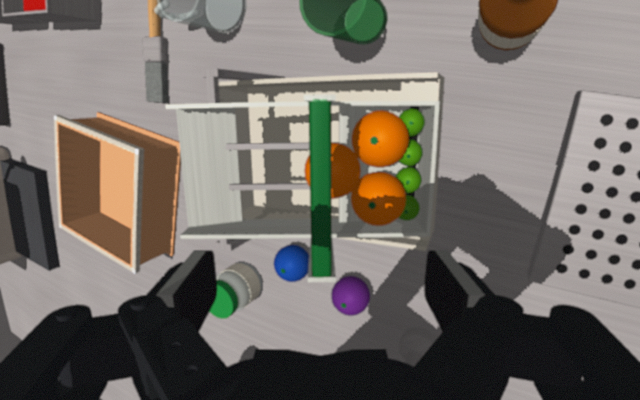

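The wrist view shows the bar running vertically, (319,100) to (322,278), nearly square to the jaws. The four limes sit along the back wall at x≈410, with the three mandarins beside them.

```bash
python3 - <<'E'
from h import *
W=dict(np.load("w1.npz"));D=vision.read_camera("side");S=vision.read_camera("scene")
o=get_obs();print(o["position"],o["time_s"])
m=mask(W,(45,90,15),(90,255,255),(295,90,345,285));l=cv2.connectedComponentsWithStats(m);i=1+l[2][1:,4].argmax();print(l[2][i],l[3][i])
def ends(l,i):
    pts=np.argwhere(l==i)[:,::-1].astype(np.float32);r=cv2.minAreaRect(pts);b=cv2.boxPoints(r)
    e=sorted([(np.linalg.norm(b[j]-b[(j+1)%4]),tuple(((b[j]+b[(j+1)%4])/2).tolist())) for j in range(4)])[:2];print(r);return [x[1] for x in e]
ew=sorted(ends(l[1],i),key=lambda p:p[1])   # top = high world x
m=mask(D,(45,90,20),(90,255,255),(275,152,342,176));l=cv2.connectedComponentsWithStats(m);i=1+l[2][1:,4].argmax()
ed=sorted(ends(l[1],i));print(ew,ed)
for k in(0,1):print(tri(W,ew[k],D,ed[k]))
# tub outer rim corners in wrist (walls z .055 back / .075 lip): lip-end right wall line check, yaw
for p in((218,72),(440,75)):print("tub side wall",plane(W,p,.065).round(3))
for p in((438,108),(432,238)):print("sieve back wall top",plane(W,p,.12).round(3))
for p in((168,105),(182,237)):print("sieve lip",plane(W,p,.2).round(3))
E
```

```text
[ 0.613132   -0.13213437  0.33869813] 2.5083
[ 309  100   22  177 3418] [320.23610298 186.63516676]
((319.5, 188.0), (176.0, 21.0), 90.0)
((307.52734375, 163.28953552246094), (47.19587326049805, 8.532153129577637), 2.2025983333587646)
[(319.5, 100.0), (319.5, 276.0)] [(283.94683837890625, 162.38259887695312), (331.10784912109375, 164.19647216796875)]
(array([ 0.67294551, -0.07086216,  0.21776987]), np.float64(0.0017489433661196964))
(array([ 0.54142757, -0.08714634,  0.22008848]), np.float64(0.004277272513226922))
tub side wall [0.686 0.147 0.065]
tub side wall [ 0.708 -0.132  0.065]
sieve back wall top [ 0.676 -0.142  0.12 ]
sieve back wall top [ 0.556 -0.161  0.12 ]
sieve lip [0.651 0.094 0.2  ]
sieve lip [0.518 0.078 0.2  ]
```

```bash
python3 - <<'E'
from h import *
yaw=np.pi/2+.122;Rs=frame(yaw,np.radians(24));g=np.array([.607,-.079,.219]);zs=Rs.as_matrix()[:,2]
q=tool(Rs,0).as_quat()
bot.servo_line(g-.002*zs,q,velocity=.1)
hand.move_gripper(0.0,strength=110)
o=get_obs();print(o["time_s"],o["gripper_width"],o["position"],o["wrist_force"])
bot.servo_line(g-.002*zs+[0,0,.06],q,velocity=.1)
o=get_obs();print(o["time_s"],o["gripper_width"],o["position"],o["wrist_force"],o["ft_torque"])
a=snap("side","a1",(220,110,380,300),2.5)
E
```

```text
4.6333 0.014029255224396436 [ 0.60692938 -0.07827871  0.21732913] [-0.31057867 -1.66632966  2.42037096]
5.3833 0.01410540177133842 [ 0.60650202 -0.07815231  0.27662623] [-0.9378393  -0.27601082 -6.9546186 ] [-0.77587339 -0.08888798 -0.02113374]
```

View pics/a1.png

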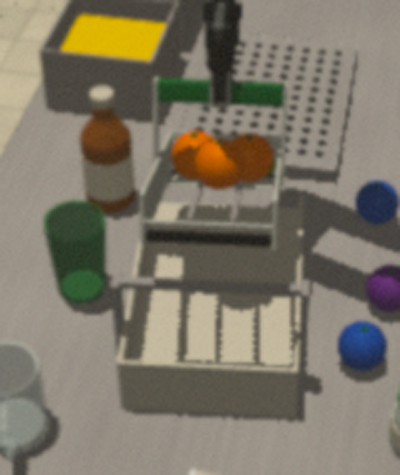

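The sieve is held (bar gripped, about 7 N load) with the mandarins still at the back. Next I level it, tip it gently and look.

```bash
cat >> h.py <<'E'
YAW=np.pi/2+.122
XD=np.array([np.cos(YAW),np.sin(YAW),0]);G0=np.array([.607,-.079,0]);TUB=G0+.055*XD
SLOT=np.array([.035,0,-.109]);LIP=np.array([.145,0,-.098])
def tcp_for(pt,target,yaw,deg):
    """TCP pose putting sieve point pt at target with lip-up deg"""
    Rs=frame(yaw,np.radians(deg));return np.asarray(target)+Rs.apply(-np.array(pt)+[0,0,-.002]),tool(Rs,0).as_quat()
def sift(s,h,deg,v): 
    p,q=tcp_for(SLOT,TUB+s*XD+[0,0,h],YAW,deg);bot.servo_line(p,q,velocity=v)
def pics3(name):
    W=vision.read_camera("wrist");D=vision.read_camera("side");S=vision.read_camera("scene")
    o=np.zeros((600,800,3),np.uint8);o[:300,:480]=cv2.resize(W["frame"],(480,300),interpolation=cv2.INTER_AREA)
    o[300:600,:400]=cv2.resize(S["frame"][130:280,230:430],(400,300));o[300:600,400:]=cv2.resize(D["frame"][130:280,220:420],(400,300))
    cv2.imwrite(f"pics/{name}.png",o[:,:,::-1])
E
python3 - <<'E'
from h import *
t=lambda:print(round(get_obs()["time_s"],2))
sift(0,.215,5,.12);t()
sift(0,.215,-5,.04);t()
sift(0,.21,-10.5,.015);t()
bot.dwell(.5);t()
sift(0,.21,-3,.03);t()
pics3("b1")
E
```

```text
5.94
6.58
7.47
7.97
8.61
```

View pics/b1.png

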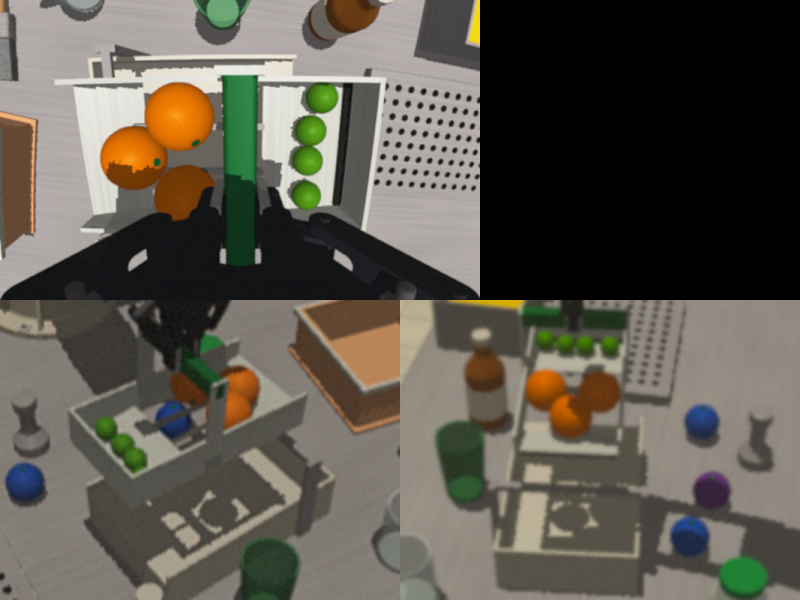

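All three mandarins are on the slots and the four limes are still on the pan. I tip further.

```bash
python3 - <<'E'
from h import *
t=lambda:print(round(get_obs()["time_s"],2))
sift(0,.21,-9,.03)
sift(0,.21,-13.5,.02);t()
bot.dwell(.8)
for s in(.006,-.006,0): sift(s,.21,-13.5,.08)
bot.dwell(.3);t()
sift(0,.21,-5,.04);t()
pics3("b2")
E
```

```text
9.89
11.79
12.36
```

View pics/b2.png

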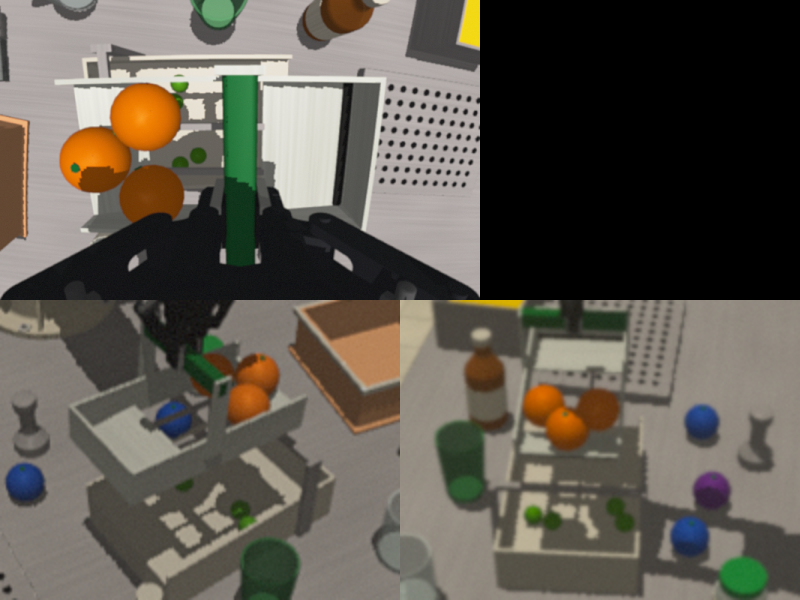

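All four limes are in the tub (four in both the wrist and side views) and the three mandarins are still in the sieve. I lift with the lip slightly up and carry it to the basket.

```bash
python3 - <<'E'
from h import *
t=lambda:print(round(get_obs()["time_s"],2))
sift(0,.23,5,.06);bot.dwell(.4);t()
sift(0,.28,5,.12)
C=np.array([.466,.399,0]);u=np.array([np.cos(np.radians(82)),np.sin(np.radians(82)),0]);y=np.radians(86)
L=C-.055*u
p,q=tcp_for(LIP,L+[0,0,.25],y,5);bot.servo_line(p,q,velocity=.18);t()
p,q=tcp_for(LIP,L+[0,0,.16],y,-8);bot.servo_line(p,q,velocity=.1);t()
for d in(-25,-45): 
    p,q=tcp_for(LIP,L+[0,0,.135],y,d);print(d,kinematics.solve_ik(p,q))
W=vision.read_camera("wrist");D=vision.read_camera("side");S=vision.read_camera("scene")
o=np.zeros((600,800,3),np.uint8);o[:300,:480]=cv2.resize(W["frame"],(480,300),interpolation=cv2.INTER_AREA)
o[300:,:400]=cv2.resize(S["frame"][60:260,230:500],(400,300));o[300:,400:]=cv2.resize(D["frame"][200:400,180:450],(400,300))
cv2.imwrite("pics/c1.png",o[:,:,::-1])
E
```

```text
13.45
15.88
16.65
-25 [ 0.70057453  0.3181339   1.67301768 -0.30978279  1.4694676   2.42271068]
-45 [ 0.85014391  0.52768149  1.44945298 -0.45670882  1.81034848  2.53157588]
```

View pics/c1.png

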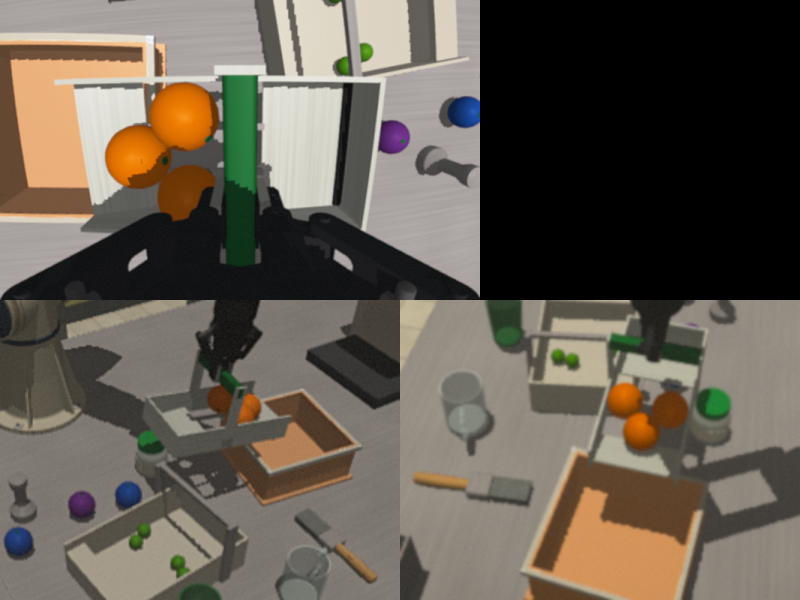

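The sieve lip is over the basket's near side, mandarins at the ramp, and four limes still in the tub. Now I pour.

```bash
python3 - <<'E'
from h import *
t=lambda:print(round(get_obs()["time_s"],2))
C=np.array([.466,.399,0]);u=np.array([np.cos(np.radians(82)),np.sin(np.radians(82)),0]);y=np.radians(86)
L=C-.055*u
for h,d,v in((.135,-18,.05),(.135,-26,.025),(.135,-35,.03),(.135,-45,.06)):
    p,q=tcp_for(LIP,L+[0,0,h],y,d);bot.servo_line(p,q,velocity=v)
t();bot.dwell(.6)
print(get_obs()["wrist_force"])
p,q=tcp_for(LIP,L+[0,0,.22],y,-20);bot.servo_line(p,q,velocity=.15);t()
W=vision.read_camera("wrist");D=vision.read_camera("side");S=vision.read_camera("scene")
o=np.zeros((600,800,3),np.uint8);o[:300,:480]=cv2.resize(W["frame"],(480,300),interpolation=cv2.INTER_AREA)
o[300:,:400]=cv2.resize(S["frame"][60:260,230:500],(400,300));o[300:,400:]=cv2.resize(D["frame"][200:400,180:450],(400,300))
cv2.imwrite("pics/c2.png",o[:,:,::-1])
E
```

```text
20.23
[ 0.7473826  -0.70889778 -3.48231117]
21.57
```

View pics/c2.png

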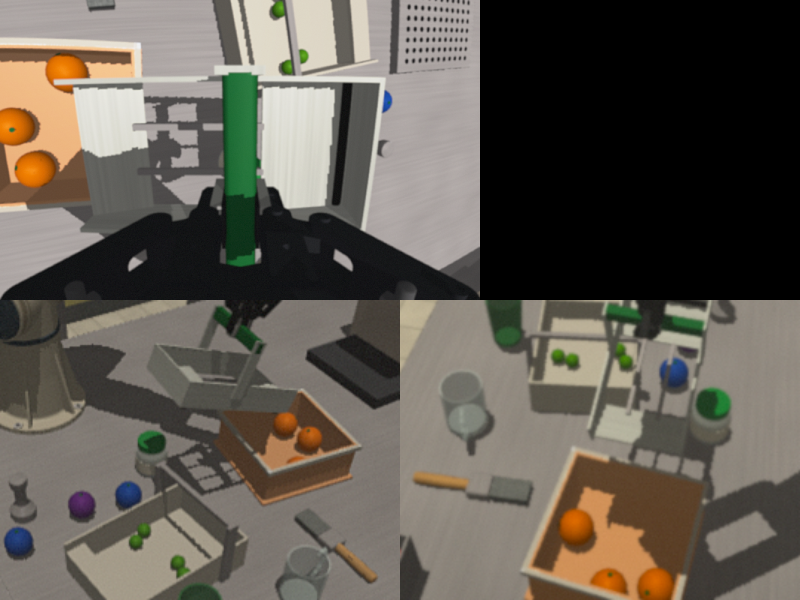

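The three mandarins lie in the basket and four limes in the tub. The sieve is empty, and its place in the wrist view is unchanged, so it has not slipped. On to the tray.

```bash
python3 - <<'E'
from h import *
t=lambda:print(round(get_obs()["time_s"],2))
T=np.array([.612,-.425,0]);y=np.radians(91)
o=get_obs();p,q=tcp_for([0,0,0],[.47,.22,.42],np.radians(88),0);bot.servo_line(p,q,velocity=.2);t()
p,q=tcp_for([0,0,0],T+[0,0,.40],y,0);bot.servo_line(p,q,velocity=.3);t()
p,q=tcp_for([0,0,0],T+[0,0,.19],y,0);bot.servo_line(p,q,velocity=.15);bot.dwell(.3);t()
print(get_obs()["wrist_force"])
S=vision.read_camera("scene");D=vision.read_camera("side")
o=np.zeros((600,800,3),np.uint8);o[:300,:400]=cv2.resize(S["frame"][180:380,70:340],(400,300),interpolation=2);o[:300,400:]=cv2.resize(D["frame"][60:210,220:420],(400,300),interpolation=2)
W=vision.read_camera("wrist");o[300:,:480]=cv2.resize(W["frame"],(480,300),interpolation=cv2.INTER_AREA)
cv2.imwrite("pics/d1.png",o[:,:,::-1])
E
```

```text
22.22
24.57
26.42
[ 0.93149693 -0.43721326 -3.70716588]
```

View pics/d1.png

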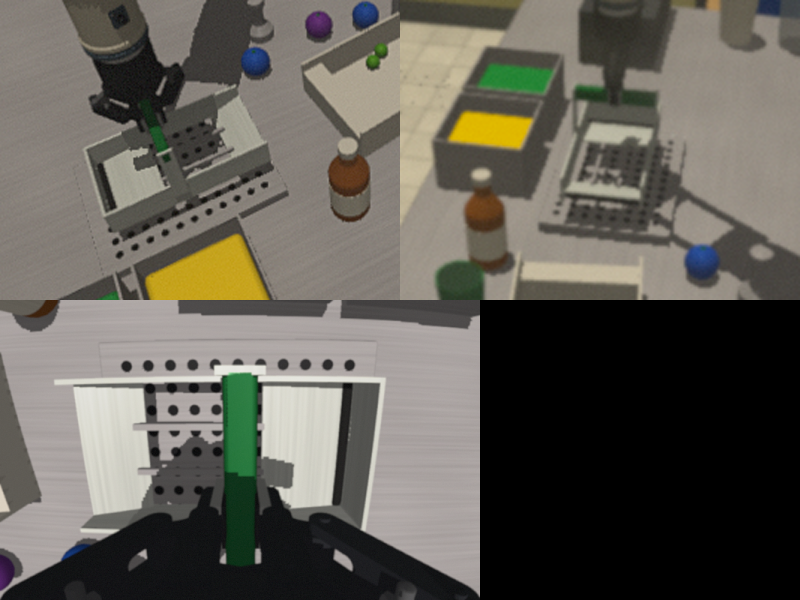

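The tray's far edge shows in the wrist view from (133,57) to (501,54) in full-size pixels, parallel to the sieve. I check the centre from it, then lower.

```bash
python3 - <<'E'
from h import *
W=vision.read_camera("wrist")
a=plane(W,(133,57),.022);b=plane(W,(501,54),.022);d=(b-a)/np.linalg.norm(b-a);n=np.array([d[1],-d[0],0]);n*=-np.sign(n[0])
c=(a+b)/2+.11*n;print("tray corners",a.round(3),b.round(3),np.linalg.norm(b-a),"centre",c.round(3),"yaw",np.degrees(np.arctan2(-d[1],-d[0])))
C=(c+[.612,-.425,.022])/2
if np.linalg.norm(c-[.612,-.425,.022])<.03:
    T=np.array([C[0],C[1],0]);y=np.radians(91)
    for z in(.160,.156,.153,.151,.149,.147):
        p,q=tcp_for([0,0,0],T+[0,0,z],y,0);bot.servo_line(p,q,velocity=.04);bot.dwell(.15)
        o=get_obs();print(z,o["position"].round(4),o["wrist_force"].round(1),o["ft_torque"].round(2))
        if o["wrist_force"][2]>-1.5:break
E
```

```text
tray corners [ 0.713 -0.274  0.022] [ 0.72  -0.567  0.022] 0.2933980811578872 centre [ 0.606 -0.423  0.022] yaw 91.4220805648322
0.16 [ 0.6094 -0.4241  0.1584] [ 0.6  0.5 -3.9] [-0.03  0.01  0.01]
0.156 [ 0.6097 -0.4244  0.1547] [ 0.4 -0.7  1.7] [ 0.01 -0.28 -0.04]
```

```bash
python3 - <<'E'
from h import *
T=np.array([.609,-.424,0]);y=np.radians(91)
for z in(.1545,.153,.1515):
    p,q=tcp_for([0,0,0],T+[0,0,z],y,0);bot.servo_line(p,q,velocity=.04);bot.dwell(.2)
    o=get_obs();print(z,o["position"].round(4),o["wrist_force"].round(1),o["ft_torque"].round(2))
    if o["wrist_force"][2]>12:break
hand.move_gripper(.04,strength=30);bot.dwell(.3)
hand.move_gripper(.085)
o=get_obs();print(o["time_s"],o["wrist_force"].round(1))
p,q=tcp_for([0,0,0],T+[0,0,.30],y,0);bot.servo_line(p,q,velocity=.12)
# off to the side, out of the cameras' way
bot.reach([.35,-.45,.40],q);bot.dwell(.3)
S=vision.read_camera("scene");D=vision.read_camera("side");o=get_obs();print(o["time_s"])
ends={}
for n,c,b in(("S",S,(140,215,270,330)),("D",D,(296,85,365,130))):
    m=mask(c,(45,90,20),(90,255,255),b);l=cv2.connectedComponentsWithStats(m);i=1+l[2][1:,4].argmax()
    r=cv2.minAreaRect(np.argwhere(l[1]==i)[:,::-1].astype(np.float32));bx=cv2.boxPoints(r)
    e=sorted([(np.linalg.norm(bx[j]-bx[(j+1)%4]),tuple(((bx[j]+bx[(j+1)%4])/2).tolist())) for j in range(4)])[:2];ends[n]=sorted(x[1] for x in e)
print(ends)
for k in(0,1):print(tri(S,ends["S"][k],D,ends["D"][1-k]))
o=np.zeros((600,800,3),np.uint8);o[:300,:400]=cv2.resize(S["frame"][180:380,70:340],(400,300),interpolation=2);o[:300,400:]=cv2.resize(D["frame"][60:210,220:420],(400,300),interpolation=2)
o[300:,:400]=cv2.resize(S["frame"][90:330,225:545],(400,300));o[300:,400:]=cv2.resize(D["frame"][160:400,120:440],(400,300))
cv2.imwrite("pics/e1.png",o[:,:,::-1])
E
```

```text
0.1545 [ 0.6098 -0.4244  0.1546] [-2.   0.8 10.4] [ 0.44  0.18 -0.05]
0.153 [ 0.6099 -0.4244  0.1546] [-3.5  3.  20.5] [ 0.79  0.7  -0.01]
30.15 [ 0.2 -0.2  0.1]
33.0083
{'S': [(166.79310607910156, 245.48275756835938), (183.6896514892578, 287.7241516113281)], 'D': [(308.86883544921875, 114.442626953125), (345.92620849609375, 117.81147766113281)]}
(array([ 0.54494528, -0.42315468,  0.16066592]), np.float64(0.007750593329112109))
(array([ 0.67192078, -0.42192955,  0.15729878]), np.float64(0.0047201977269042345))
```

View pics/e1.png

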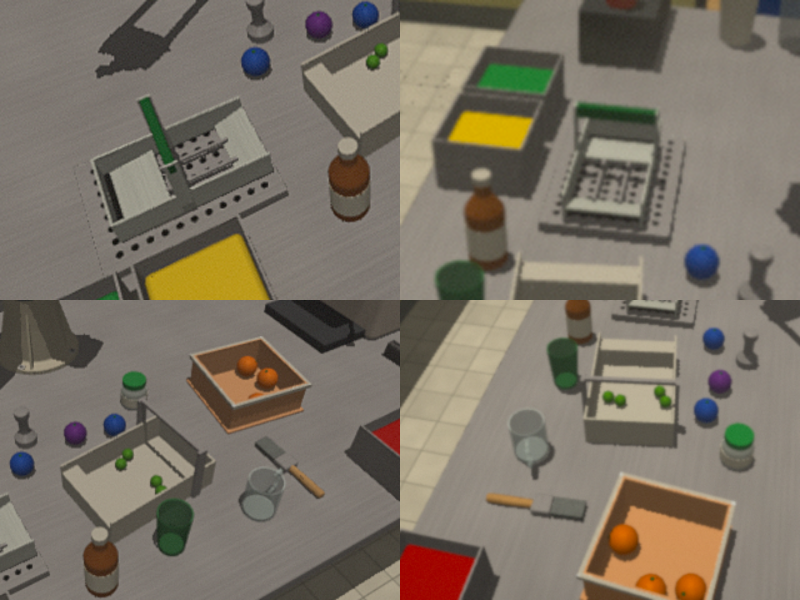

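The sieve stands on the tray, with three mandarins in the basket and four limes in the tub. The bar height reads 0.157-0.161, expected 0.151, so I check level with one enlarged view.

```bash
python3 - <<'E'
from h import *
S=vision.read_camera("scene");D=vision.read_camera("side")
o=np.zeros((450,800,3),np.uint8);o[:,:400]=0
a=cv2.resize(S["frame"][235:345,120:260],(560,440),interpolation=2)  # x4
b=cv2.resize(D["frame"][105:180,285:365],(560,525),interpolation=2) #x7
cv2.imwrite("pics/f1.png",a[:,:,::-1]);cv2.imwrite("pics/f2.png",b[:,:,::-1])
E
```

```text
(no output)
```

View pics/f1.png

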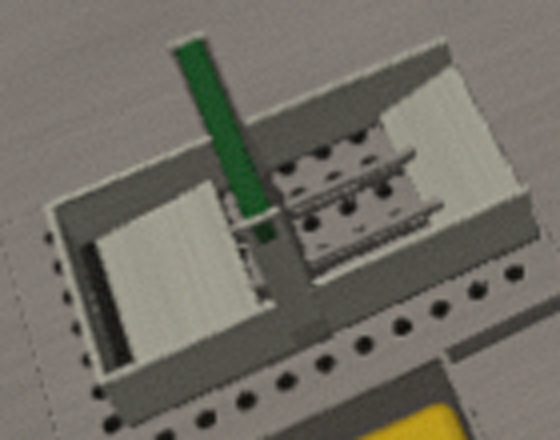

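```bash
python3 - <<'E'
from h import *
S=vision.read_camera("scene");D=vision.read_camera("side")
Rs=frame(np.radians(91),0);g=np.array([.6098,-.4244,.151])
for n,p,s in(("back,hi y",(47,207),(-.109,.066,-.073)),("back,lo y",(105,385),(-.109,-.066,-.073)),("lip,hi y",(447,42),(.145,.066,-.073)),("lip,lo y",(527,190),(.145,-.066,-.073))):
    e=g+Rs.apply(s);px=np.array(p)/4+[120,235];w=plane(S,px,.078);o,d=ray(S,px)
    t=((e-o)[:2]@d[:2])/(d[:2]@d[:2]);print(n,(w-e)[:2].round(4),"z on ray at expected xy",(o+t*d)[2].round(4))
# side view: wall-top corners by projection, save nothing; bar span check
m=mask(D,(45,90,20),(90,255,255),(296,85,365,130));ys,xs=np.nonzero(m)
for z in(.151,.157):
    pr=cv2.projectPoints(np.array([[*(g[:2]),z]]),cv2.Rodrigues(D["view"][:3,:3])[0],D["view"][:3,3],D["intrinsics"],D["dist"])[0][0,0];print(z,pr,"seen",xs.mean(),ys.mean())
E
```

```text
back,hi y [0.0019 0.0002] z on ray at expected xy 0.0757
back,lo y [0.0021 0.0021] z on ray at expected xy 0.0743
lip,hi y [0.0038 0.0004] z on ray at expected xy 0.0737
lip,lo y [0.0005 0.    ] z on ray at expected xy 0.0773
0.151 [327.63581449 117.16374383] seen 326.7826086956522 115.69565217391305
0.157 [327.6721081  115.64657492] seen 326.7826086956522 115.69565217391305
```

The wall-top corners read z = 0.074-0.077, expected 0.078, so the sieve is level and seated. The bar reading was biased high, as it also was at the start.

```bash
python3 -c "
from workcell import *
print(get_obs()['time_s']);hand_in()"
```

```text
33.2083
the job is handed in; nothing more can be done
```

I handed the job in at 33.2 s of the 58 s allowed; the system gives no verdict.

**What I did:** I gripped the sieve bar and tipped the lip end down in two gentle steps over the tub. All four limes dropped through and the three mandarins stayed in the sieve. I then poured the mandarins into the basket, set the sieve on the drip tray, let go and moved the arm clear.

**Last checks:**
- **Fruit:** four limes show in the tub and three mandarins in the basket.
- **Bystanders:** they look undisturbed in the last pictures; I did not measure them.
- **Sieve position:** the grip is about 4 mm or less from the measured tray centre. My tray-centre estimates differed from each other by up to about 10 mm, against the 40 mm allowed.
- **Sieve level:** the four wall-top corners read 74 to 77 mm above the counter, 78 mm expected. That puts it level to about 0.03 rad at most, against the 0.08 allowed.

**Disagreement:** the bar's height measured from two views came out at 157 to 161 mm, not the expected 151, right at the 161 mm limit. I put this down to measurement bias, because the wall corners and the firm contact force of about 20 N both say the sieve is seated on its feet.

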